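# Bring the nuts to the bin's corner over the weighing cup

### The job

We are about to weigh out nuts: stand the empty aluminium cup upright in the middle of the balance's pan and let go of it. Then take the parts bin by the grip rim of its back wall and tip it until all five nuts have slid together into one of its low front corners, with the tip of the lip at that corner over the cup's mouth and a few centimetres above it, touching neither cup nor balance. Finish while holding the bin still and tilted like that, so that I can pick nuts out into the cup; spill none and leave everything else where it stands.

Things in the scene. Friction and masses are not known exactly. Their poses are not given: they have to be found in the camera images.
- cup: the weighing cup: plain aluminium cup with a straight round wall, 60 mm outside diameter, 40 mm tall, wall 3 mm, about 70 g, open at the top; origin at the centre of its underside, z up. It starts empty on the table between the balance and the bin and is best taken across its outside, over the open top
- cup_mouth (a point): centre of the cup's mouth, at its rim, 40 mm above its underside
- balance: the low white laboratory balance, fixed, with one round steel pan standing proud of it and a sloping display panel at its -x end, which faces the robot. Origin on the table right under the pan's centre, z up. The housing reaches 150 mm from there to -x, 70 mm to +x and 95 mm to either side; it is 46 mm tall, sloping down to 22 mm over the last 85 mm at the display
- pan (a point): centre of the top of the weighing pan: flat round plate, 86 mm across, 62 mm above the table; z up. It does not give
- bin: the parts bin: grey open hopper-front bin, 160 mm (x) by 125 mm (y), walls and floor 4 mm, about 190 g, loose on the table. Origin at the centre of its underside, z up. Low front lip 36 mm tall at its -x end (starts roughly facing the robot); sides slope up to 78 mm at x +20 mm; back (+x end) 78 mm tall with a 10 mm thick grip rim. Smooth inside: nuts slide from 9 to 14 degrees of tilt
- bin_rim (a point): middle of the top edge of the bin's back grip rim (bin frame: x +75 mm, y 0, z 78 mm); the rim is 10 mm thick along the bin's x, 28 mm tall and runs 125 mm along its y; below it the wall is 4 mm thick
- bin_corner_left (a point): inside front corner of the bin at floor level, at the bin's +y side (bin frame: x -76, y +58.5, z 4 mm)
- bin_corner_right (a point): the other inside front corner at floor level, at the bin's -y side (x -76, y -58.5, z 4 mm)
- bin_lip_left (a point): outer top corner of the low front lip above the left corner (bin frame: x -80, y +62.5, z 36 mm)
- bin_lip_right (a point): outer top corner of the low front lip above the right corner (x -80, y -62.5, z 36 mm)
- nut0: one of five alike loose steel M12 hex nuts lying in the bin, 18 mm across the flats, 10.8 mm thick, 17 g; origin at its centre
- nut1: one of five alike loose steel M12 hex nuts lying in the bin, 18 mm across the flats, 10.8 mm thick, 17 g; origin at its centre
- nut2: one of five alike loose steel M12 hex nuts lying in the bin, 18 mm across the flats, 10.8 mm thick, 17 g; origin at its centre
- nut3: one of five alike loose steel M12 hex nuts lying in the bin, 18 mm across the flats, 10.8 mm thick, 17 g; origin at its centre
- nut4: one of five alike loose steel M12 hex nuts lying in the bin, 18 mm across the flats, 10.8 mm thick, 17 g; origin at its centre
- objective: bystander, to be left alone: microscope objective, metal, 33 mm across, 50 mm tall, standing; origin at the centre of its underside
- petri: bystander, to be left alone: small closed clear petri dish, 59 mm across, 14 mm tall; origin at the centre of its underside
- filter_cube: bystander, to be left alone: black filter cube, 34 x 34 x 40 mm; origin at the centre of its underside
- cleaner: bystander, to be left alone: white lens-cleaner bottle, 40 mm across, 95 mm tall, standing; origin at the centre of its underside
- hex_driver: bystander, to be left alone: driver with a black handle, 190 mm long, lying along its x; origin at the centre of its underside
- slide_box: bystander, to be left alone: closed grey box for glass slides, 82 x 36 x 30 mm; origin at the centre of its underside
- post_holder: bystander, to be left alone: black post holder on a 76 x 25 mm foot with a steel post, 75 mm tall; origin at the centre of its underside
There are look-alikes about, which are no part of the job. What is shaped like the bin but green is not meant.

How it is judged:
By the outcome, as a careful person would: the job done as asked, in the order asked, and still so for the second after the job is handed in, while the arm keeps its last pose, push and grip.
It also fails if it takes over 58 s, if anything falls off the work surface, if the arm or the gripper's body presses on something with over 40 N, if the wrist force passes 120 N, or if a joint passes its speed limit or range.

### The arm

A 6-joint arm with a two-finger parallel gripper is mounted at the origin on the work surface. World frame = base frame: x ahead of the robot, y to its left, z up, the work surface at z = 0. Lengths are in m, angles in rad, forces in N, time in s.
With the tool pointing down it reaches from about 0.375 to 0.975 m from the base axis. Payload 3.8 kg.
Tool frame: the origin (TCP) lies at the very end of the fingers, on their centre line; the grasp point (between the pads) lies 19 mm behind it; z points along the fingers, y is the direction in which the jaws open and shut (so a half turn about z gives the same grasp; the last joint's range is limited). The gripper opens to 85 mm and grips with 20 to 120 N. Pads are 22 mm wide; open, the fingers measure 114 mm over their backs; the gripper's body (76 mm by 85 mm) begins 54 mm behind the grasp point. The pads swing forward as they close: fully open they stand 13 mm farther back than shut.
Start: joints at [1.077, 0.264, 1.604, -0, 1.274, -0.037], TCP at [0.298, 0.606, 0.231] pointing down, gripper open.
Joint ranges: [-2.63, 2.63], [-0.94, 2.18], [0.31, 2.57], [-1.31, 4.45], [0, 2.66], [-2.55, 2.55]. Speed limits (rad/s): [2.57, 2.57, 3.14, 3.14, 3.14, 3.14].

### API

Orientations are given as a unit quaternion [w, x, y, z].
In Python, from workcell import robot gives the robot as it stands. Calls block until the motion is done:
- robot.move_ptp(position, orientation): joint-space move of the TCP to a pose.
- robot.move_straight(position, rotation=None, vel=0.15, until_force=None): straight line of the TCP; rotation=None keeps the orientation; vel is the mean speed in m/s. With until_force (N) it stops when the force on the tool has changed by that much, and returns True; else False.
- robot.move_j(angles): joint-space move.
- robot.gripper_to(opening, newtons=None): finger opening in m; newtons is the grip in N (None keeps the last); returns when the fingers have stopped.
- robot.pause(seconds).
- robot.inverse_kinematics(position, orientation): joint angles nearest the present ones, or None.
- robot.camera(name): name is "scene" or "top"; returns a dict with "pixels" (480x640x3 uint8, blue, green, red), "fx", "fy", "cx", "cy" (pixels), "dist" ([k1, k2, p1, p2, k3] as OpenCV has them; the pictures are not rectified), "eye" and "orientation" of the camera in the world. Camera axes: x right, y up, looking along -z (the intrinsics and any distortion apply to the point x, -y, -z); pixel columns grow to the right and rows downward; lengths in m; the calibration is good to about 2 mm. A picture is of the moment at which its call begins. There is no depth.
A pose or a line that the arm cannot do raises robot.IKError and nothing moves.
- robot.close_job(): hands the job in, once; it reports no verdict.
Readings, each from a call of its own:
- robot.current_time_s(): time.
- robot.current_qpos(): joint angles.
- robot.current_dq(): joint speeds.
- robot.current_joint_torque(): joint torques, N m.
- robot.current_ee_pos(): TCP position.
- robot.current_ee_rot(): TCP orientation.
- robot.current_force(): force on the tool from outside, world axes, zero at the start.
- robot.current_ft_torque(): the same for the moment, N m.
- robot.current_finger_gap(): finger opening in m.
Only numpy, scipy, OpenCV 4.12 (cv2) and the standard library are available. Lean on these libraries where they do the work, as an engineer would, in place of code of your own. Each camera call takes 0.05 s, during which the arm holds its last target.

## Working session

There is one attempt and no reset: what is moved stays moved. The work goes in short steps, each a Python script; the robot and the scene stay as the last script left them, time stands still between calls to the robot, and variables do not carry over. Pictures are saved under pics/ and viewed, and the job is handed in when it is done.

```bash
ls; mkdir -p pics; python3 - <<'E'
from workcell import robot
import cv2
for n in ["scene","top"]:
    c=robot.camera(n)
    cv2.imwrite(f"pics/{n}0.png",c["pixels"])
    print(n,{k:v for k,v in c.items() if k!="pixels"})
print(robot.current_time_s(),robot.current_ee_pos(),robot.current_ee_rot())
E
```

```text
pics
scene {'fx': 576.0923266500587, 'fy': 576.0923266500587, 'cx': 324.56679651561404, 'cy': 243.62796504802847, 'dist': array([-0.0201103,  0.       ,  0.       ,  0.       ,  0.       ]), 'eye': array([ 1.5014177 , -0.2830538 ,  0.86161174]), 'orientation': array([0.70997143, 0.35661067, 0.27200945, 0.5429367 ])}
top {'fx': 524.4553234023163, 'fy': 524.4553234023163, 'cx': 324.1706771110186, 'cy': 243.7101926937716, 'dist': array([0.0177618, 0.       , 0.       , 0.       , 0.       ]), 'eye': array([ 0.38974591, -0.00660453,  1.27820065]), 'orientation': array([ 0.71173331,  0.0408738 , -0.03194008, -0.70053184])}
0.1 [0.29739971 0.60521963 0.23008535] [-2.56274499e-04  2.26394300e-01  9.74035215e-01 -9.77397851e-04]
```

View pics/scene0.png

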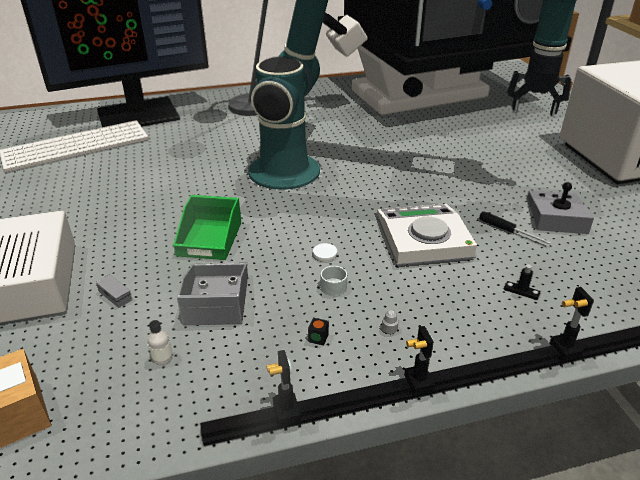

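View pics/top0.png

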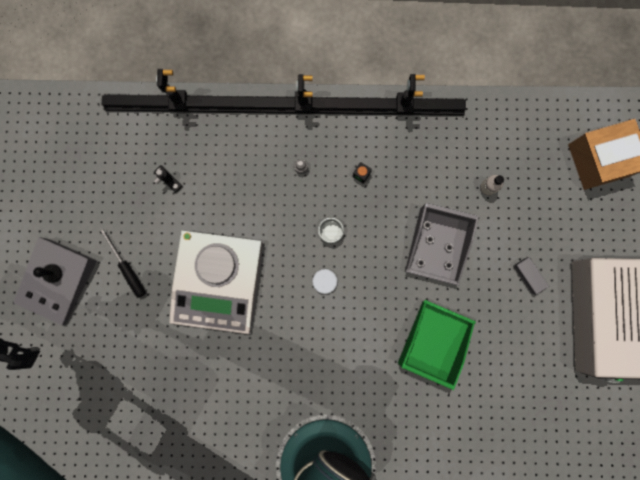

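The top view shows the balance at about (216,265), the cup at (331,231), the grey bin at (441,245) with nuts, and the green decoy at (437,344). The petri dish is at (324,281), the objective at (301,168) and the filter cube at (362,173). The scene view agrees. Next I'll build helpers and zoom in.

```bash
cat > h.py <<'E'
import numpy as np, cv2
from scipy.spatial.transform import Rotation as R
def Rq(q): return R.from_quat([q[1],q[2],q[3],q[0]])
def qR(r):
    x,y,z,w=r.as_quat(); return [w,x,y,z]
def cam(c):
    K=np.array([[c["fx"],0,c["cx"]],[0,c["fy"],c["cy"]],[0,0,1.]])
    return K,np.array(c["dist"],float),np.array(c["eye"]),Rq(c["orientation"]).as_matrix()@np.diag([1,-1,-1.])
def ray(c,uv):
    K,d,e,M=cam(c)
    p=cv2.undistortPoints(np.array(uv,float).reshape(-1,1,2),K,d).reshape(-1,2)
    D=np.c_[p,np.ones(len(p))]@M.T
    return e,D
def onz(c,uv,z):
    e,D=ray(c,uv); return e+D*((z-e[2])/D[:,2])[:,None]
def proj(c,P):
    K,d,e,M=cam(c)
    return cv2.projectPoints((np.array(P,float).reshape(-1,3)-e)@M,np.zeros(3),np.zeros(3),K,d)[0].reshape(-1,2)
def tri(cs,uvs):
    A=np.zeros((3,3));b=np.zeros(3)
    for c,uv in zip(cs,uvs):
        e,D=ray(c,[uv]);D=D[0]/np.linalg.norm(D[0]);P=np.eye(3)-np.outer(D,D);A+=P;b+=P@e
    return np.linalg.solve(A,b)
def crop(c,x0,y0,x1,y1,s,fn):
    im=cv2.resize(c["pixels"][y0:y1,x0:x1],None,fx=s,fy=s,interpolation=cv2.INTER_CUBIC)
    for x in range((x0+9)//10*10,x1,10):
        cv2.line(im,((x-x0)*s,0),((x-x0)*s,4 if x%50 else 12),(0,255,255),1)
        if x%20==0: cv2.putText(im,str(x),((x-x0)*s,20),0,.35,(0,255,255),1)
    for y in range((y0+9)//10*10,y1,10):
        cv2.line(im,(0,(y-y0)*s),(4,(y-y0)*s),(0,255,255),1)
        if y%20==0: cv2.putText(im,str(y),(6,(y-y0)*s+4),0,.35,(0,255,255),1)
    cv2.imwrite(fn,im)
E
python3 - <<'E'
from h import *
from workcell import robot
t=robot.camera("top");s=robot.camera("scene")
crop(t,160,190,290,345,4,"pics/t_bal.png")
crop(t,290,190,490,300,4,"pics/t_bin.png")
crop(s,170,230,370,340,4,"pics/s_bin.png")
crop(s,360,190,500,280,5,"pics/s_bal.png")
print(onz(t,[(331,231)],0.04),onz(s,[(333,272)],.04))
E
```

```text
[[ 0.54828371 -0.00562981  0.04      ]] [[ 0.54561603 -0.00266708  0.04      ]]
```

View pics/t_bal.png

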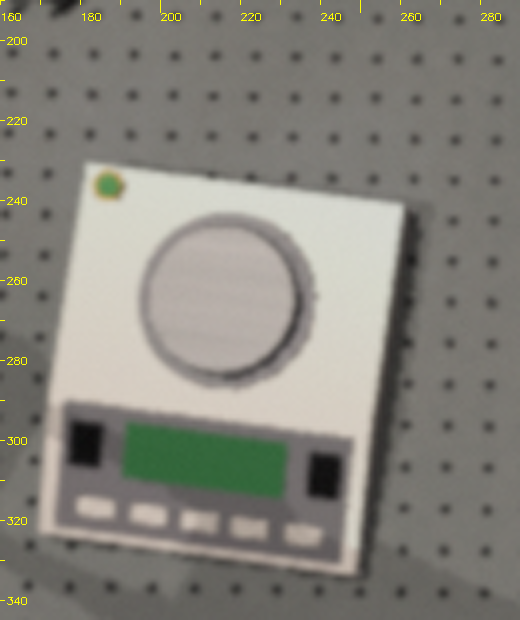

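View pics/t_bin.png

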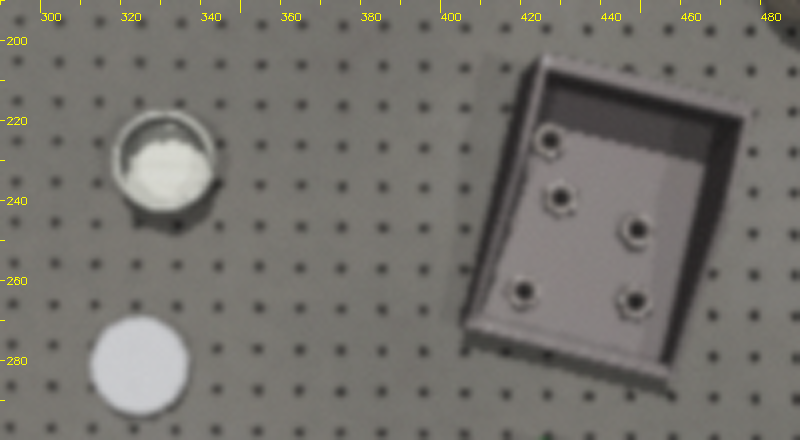

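View pics/s_bin.png

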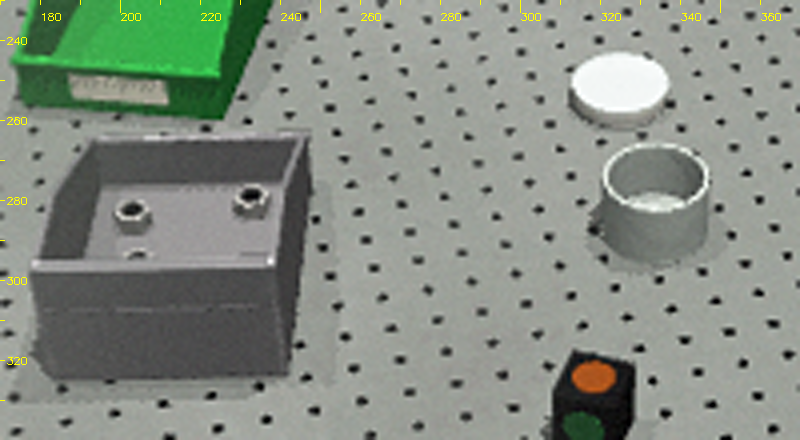

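View pics/s_bal.png

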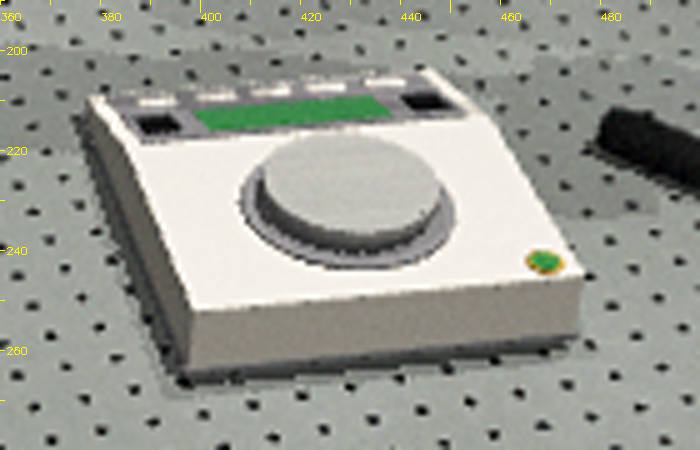

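```bash
python3 - <<'E'
from h import *
from workcell import robot
t=robot.camera("top");s=robot.camera("scene")
np.set_printoptions(precision=4,suppress=True)
print("cup",onz(t,[(330.9,230.3)],.04),onz(s,[(334,274.3)],.04),tri([t,s],[(330.9,230.3),(334,274.3)]))
print("pan",onz(t,[(215.5,264.3)],.062),onz(s,[(430.8,226.9)],.062),tri([t,s],[(215.5,264.3),(430.8,226.9)]))
# balance corners at z .046 back
b=onz(t,[(181.5,230.7),(261.2,241)],.046);print("balback",b,np.linalg.norm(b[0]-b[1]),b.mean(0))
d=b[0]-b[1];print("bal yaw",np.degrees(np.arctan2(d[1],d[0]))-90)
P=onz(t,[(426,203.2),(476.8,216.8)],.078);Q=onz(t,[(406.3,271.3),(457,285.5)],.036);print("bin back",P,np.linalg.norm(P[0]-P[1]),"front",Q,np.linalg.norm(Q[0]-Q[1]))
print("len",np.linalg.norm(P.mean(0)[:2]-Q.mean(0)[:2]))
for a in (P,Q):
  d=a[0]-a[1];print("yaw",np.degrees(np.arctan2(d[1],d[0]))-90)
d=(P.mean(0)-Q.mean(0));yaw=np.arctan2(d[1],d[0]);print("yaw len",np.degrees(yaw)); print("centre",(P.mean(0)+Q.mean(0))/2)
S=onz(s,[(178.8,295.3),(238.8,295.3)],.078);print("scene back",S,np.linalg.norm(S[0]-S[1]))
print(proj(s,P),proj(s,Q))
for n,uv,uvs,z in [("petri",(324.5,281.3),(325,250.5),.014),("cube",(362,173),(318.5,324),.04),("obj",(301.5,167),(390,311),.05),("cleaner",(497,181),(154,325),.095)]:
  print(n,onz(t,[uv],z),onz(s,[uvs],z))
E
```

```text
cup [[ 0.55   -0.0054  0.04  ]] [[ 0.5539 -0.0027  0.04  ]] [ 0.5507 -0.0036  0.0376]
pan [[0.4634 0.2618 0.062 ]] [[0.4684 0.2651 0.062 ]] [0.4643 0.2647 0.0589]
balback [[0.5429 0.3491 0.046 ]
 [0.5212 0.1591 0.046 ]] 0.19115913730458756 [0.532  0.2541 0.046 ]
bal yaw -6.516525980512995
bin back [[ 0.6115 -0.2243  0.078 ]
 [ 0.5813 -0.3406  0.078 ]] 0.12019336587437078 front [[ 0.4555 -0.185   0.036 ]
 [ 0.424  -0.3039  0.036 ]] 0.12297654626324821
len 0.16120308545270387
yaw -14.518379275847948
yaw -14.823140018178876
yaw len -13.653881032533967
centre [ 0.5181 -0.2634  0.057 ]
scene back [[ 0.5795 -0.3387  0.078 ]
 [ 0.6113 -0.2208  0.078 ]] 0.12210251509010267
[[237.0814 295.6438]
 [177.8642 296.0388]] [[245.9248 262.4164]
 [192.4199 262.5908]]
petri [[0.4294 0.0082 0.014 ]] [[0.4317 0.0099 0.014 ]]
cube [[ 0.6899 -0.078   0.04  ]] [[ 0.6959 -0.0757  0.04  ]]
obj [[0.7001 0.0672 0.05  ]] [[0.7077 0.0719 0.05  ]]
cleaner [[ 0.6619 -0.3827  0.095 ]] [[ 0.6721 -0.388   0.095 ]]
```

```bash
cat >> h.py <<'E'
def down(beta):  # tool down, jaw axis at world angle beta
    a=(np.pi/2+beta)/2
    return [0,np.cos(a),np.sin(a),0]
E
python3 - <<'E'
from h import *
from workcell import robot
q=down(0.0)
c=np.array([.5518,-.004])
robot.gripper_to(0.085,30)
robot.move_ptp([c[0],c[1],.13],q); print(robot.current_time_s(), robot.current_qpos())
robot.move_straight([c[0],c[1],.011],vel=.12)
t=robot.camera("top");s=robot.camera("scene")
crop(s,270,200,400,320,5,"pics/s_cup1.png");crop(t,270,170,390,290,5,"pics/t_cup1.png")
print(robot.current_time_s(),robot.current_ee_pos(),robot.current_force())
E
```

```text
2.8917 [-5.10966323e-02  1.18551419e-01  1.97169552e+00  2.79936802e-04
  1.05082985e+00 -5.24108966e-02]
4.1333 [ 0.55283878 -0.00405824  0.01210152] [-0.30431048 -0.49883455  0.08023686]
```

View pics/s_cup1.png

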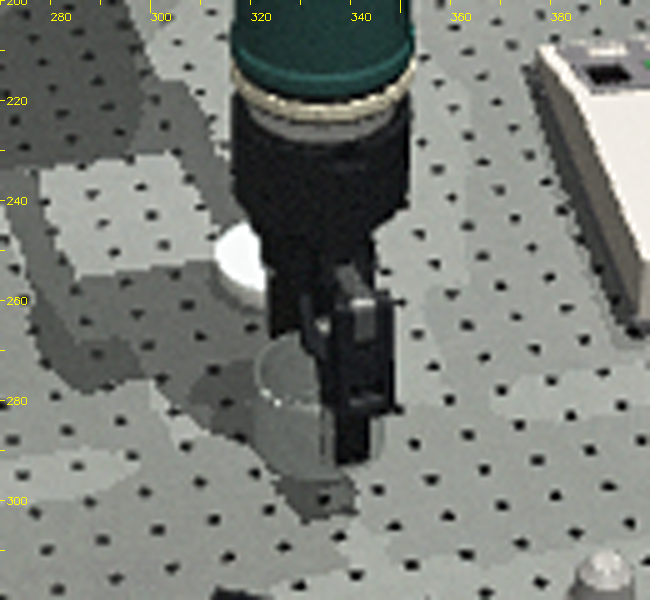

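View pics/t_cup1.png

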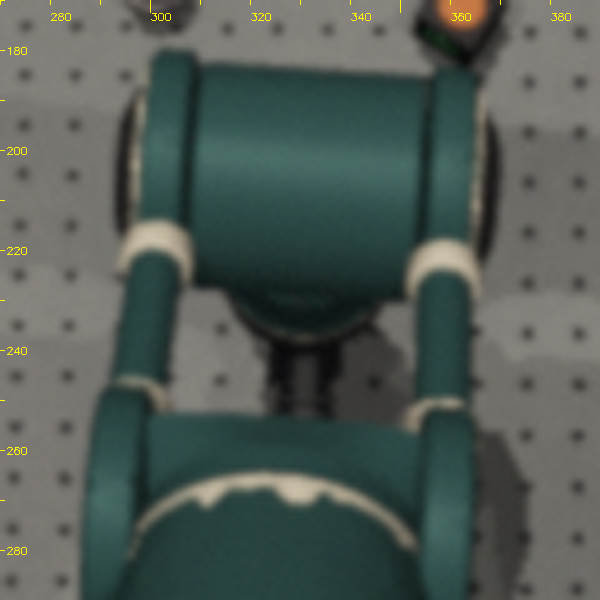

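```bash
python3 - <<'E'
from h import *
from workcell import robot
s=robot.camera("scene");p=np.array(robot.current_ee_pos())
for dz in (0.0,.007,.013,.03): print(dz,proj(s,[p+[.0425,0,dz],p+[.057,0,dz],p+[.05,.011,dz],p+[.05,-.011,dz]]).round(1).tolist())
for o in ([0,0],[.002,.0015],[-.0018,-.0014]): print(proj(s,[[.5518+o[0],-.004+o[1],.04]]))
E
```

```text
0.0 [[338.4, 295.8], [340.3, 300.1], [344.2, 297.1], [334.6, 298.9]]
0.007 [[338.5, 293.4], [340.4, 297.7], [344.3, 294.7], [334.6, 296.5]]
0.013 [[338.5, 291.3], [340.4, 295.6], [344.3, 292.7], [334.6, 294.4]]
0.03 [[338.7, 285.4], [340.6, 289.7], [344.5, 286.8], [334.7, 288.5]]
[[333.18427146 273.80509061]]
[[334.0779277  274.24682922]]
[[332.35988304 273.41198585]]
```

The near fingertip at about (340,293) sits where the calibration predicts, straddling the cup, so the frames agree to about 1.5 mm. At this opening the tips stand back, so I'll go slightly lower and grip.

```bash
python3 - <<'E'
from h import *
from workcell import robot
p=np.array(robot.current_ee_pos())
robot.move_straight([.5518,-.004,.0035],vel=.08)
print(robot.current_ee_pos(),robot.current_force())
robot.gripper_to(0.05,40)
print("gap",robot.current_finger_gap(),robot.current_force())
robot.move_straight([.5518,-.004,.19],vel=.2)
print("gap",robot.current_finger_gap(),robot.current_force(),robot.current_ee_pos(),robot.current_time_s())
c=robot.camera("scene");crop(c,270,160,400,290,5,"pics/s_cup2.png")
E
```

```text
[ 0.55113823 -0.00397024  0.00293714] [-0.42583426  0.65439849 -0.50674088]
gap 0.05784542332571896 [-0.03792427 -0.11915767  1.14160252]
gap 0.058163342632388294 [ 0.16088325  0.38265421 -1.72154614] [ 0.55063087 -0.00393965  0.18841461] 5.8833
```

View pics/s_cup2.png

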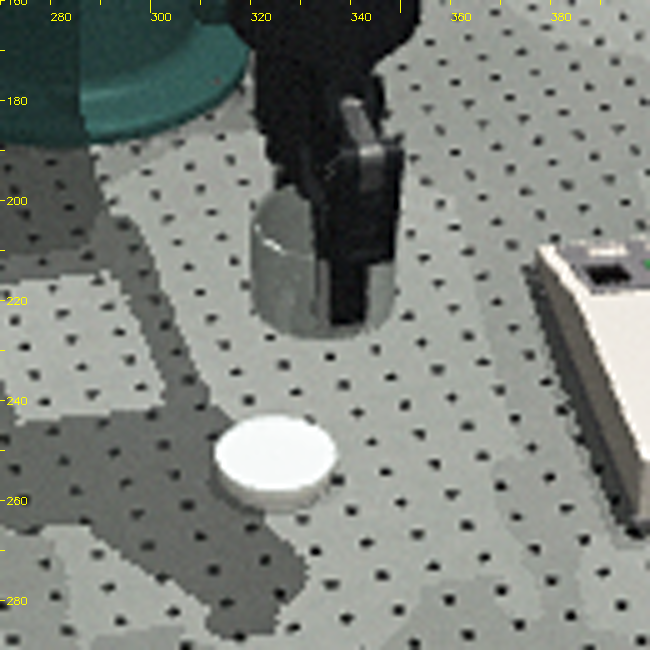

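```bash
python3 - <<'E'
from h import *
from workcell import robot
q=down(0.0);x,y=.4656,.2635
robot.move_straight([x,y,.17],q,vel=.2)
print(robot.current_time_s(),robot.current_ee_pos(),robot.current_force())
robot.move_straight([x,y,.085],vel=.15)
print(robot.current_force())
hit=robot.move_straight([x,y,.060],vel=.03,until_force=3)
print(hit,robot.current_ee_pos(),robot.current_force(),robot.current_time_s())
c=robot.camera("scene");crop(c,370,130,500,260,5,"pics/s_cup3.png")
E
```

```text
7.4917 [0.46586014 0.26284451 0.17003354] [ 0.15074199  0.6560016  -0.77240538]
[-0.21183486 -0.01873601 -0.6894244 ]
True [0.46539762 0.26342381 0.06547518] [-1.44641717  0.03305487  4.89215015] 8.85
```

View pics/s_cup3.png

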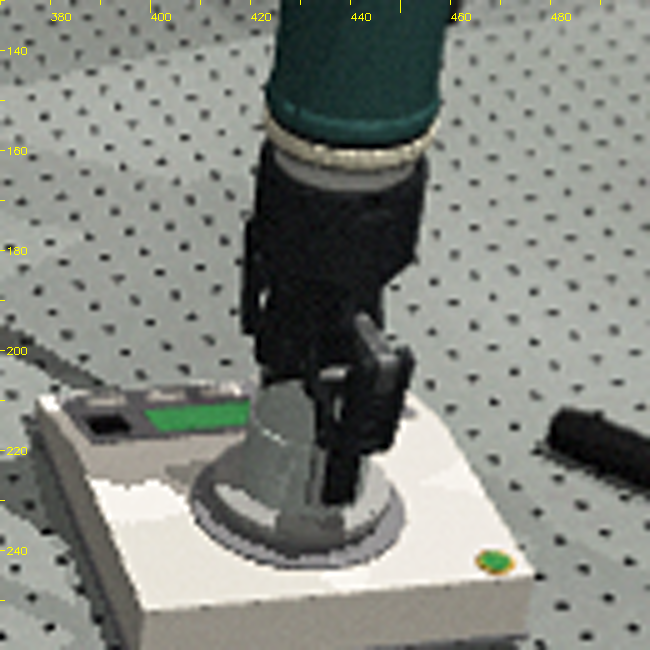

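The cup stands on the pan, with contact at exactly the expected height. I'll release it, retreat and check the centring.

```bash
python3 - <<'E'
from h import *
from workcell import robot
p=np.array(robot.current_ee_pos())
robot.gripper_to(0.085,30)
print(robot.current_finger_gap(),robot.current_force())
robot.move_straight([p[0],p[1],.2],vel=.25)
# toward bin
beta=np.radians(-14.3)
bx=np.array([np.cos(beta),np.sin(beta)]);by=np.array([-bx[1],bx[0]])
P=np.array([.5964,-.2825]);rim=P-.005*bx
print("rim",rim, robot.current_time_s())
robot.move_ptp([rim[0],rim[1],.2],down(beta)); print(robot.current_time_s(),robot.current_qpos())
t=robot.camera("top");s=robot.camera("scene")
crop(t,160,190,290,345,4,"pics/t_pan4.png");crop(s,370,180,500,270,5,"pics/s_pan4.png")
crop(s,150,180,280,340,4,"pics/s_bin4.png")
E
```

```text
0.08503749188862954 [ 0.4094195  -0.28900074 -0.2090301 ]
rim [ 0.59155492 -0.281265  ] 9.9833
12.0 [-4.80257521e-01  2.46504057e-01  1.68412929e+00  4.80264642e-04
  1.21123969e+00 -2.32152094e-01]
```

View pics/t_pan4.png

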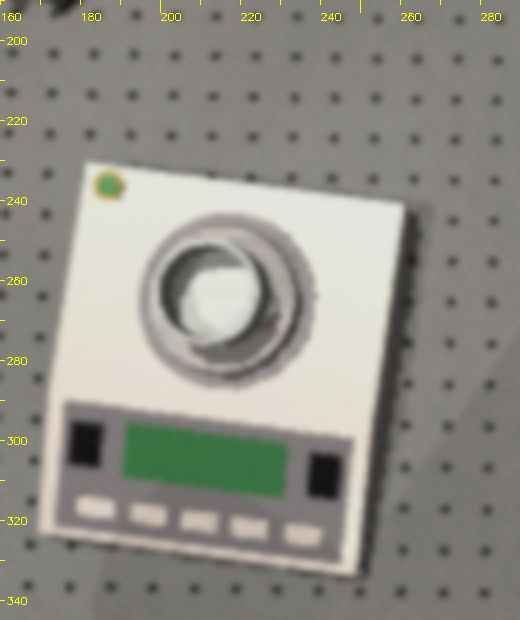

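View pics/s_pan4.png

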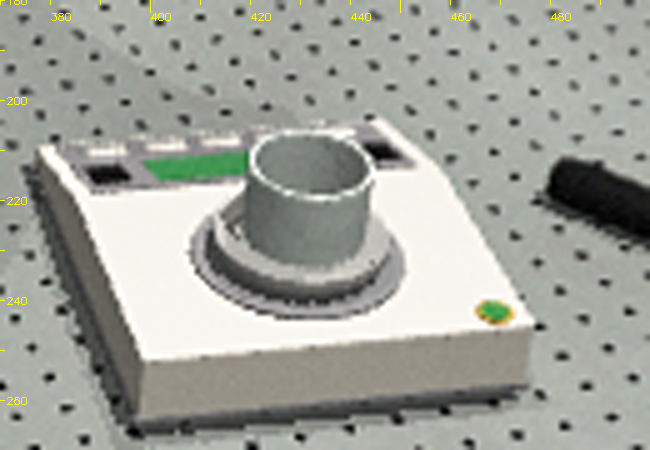

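View pics/s_bin4.png

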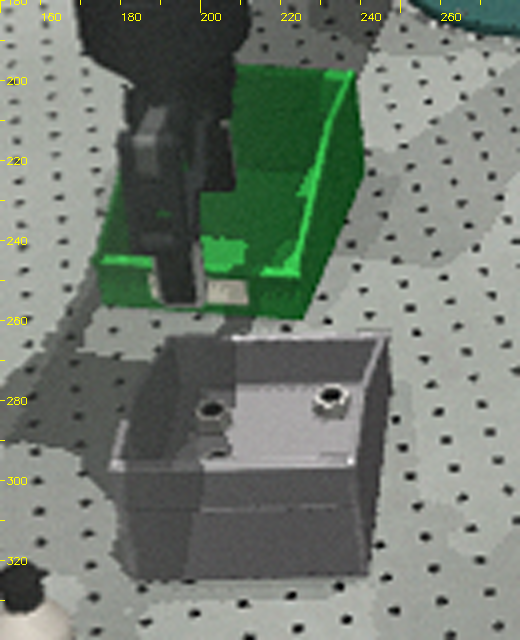

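```bash
python3 - <<'E'
from h import *
from workcell import robot
np.set_printoptions(precision=4,suppress=True)
t=robot.camera("top");s=robot.camera("scene")
print("cup",onz(t,[(213.2,263.5)],.102),onz(s,[(432.5,213.1)],.102))
print("pan",onz(t,[(215.5,264.3)],.062),onz(s,[(430.8,226.9)],.062))
g=cv2.cvtColor(t["pixels"],cv2.COLOR_BGR2GRAY)
big=cv2.resize(g[235:295,185:245],None,fx=8,fy=8,interpolation=cv2.INTER_CUBIC)
for r0,r1 in ((90,125),(135,165)):
  h=cv2.HoughCircles(big,cv2.HOUGH_GRADIENT,1.5,40,param1=60,param2=25,minRadius=r0,maxRadius=r1)
  if h is not None: print([(185+a/8,235+b/8,r/8) for a,b,r in h[0][:3]])
E
```

```text
cup [[0.4627 0.2582 0.102 ]] [[0.4682 0.2647 0.102 ]]
pan [[0.4634 0.2618 0.062 ]] [[0.4684 0.2651 0.062 ]]
[(np.float32(212.65625), np.float32(263.03125), np.float32(12.50625)), (np.float32(218.84375), np.float32(267.71875), np.float32(13.65))]
[(np.float32(212.46875), np.float32(268.46875), np.float32(17.1)), (np.float32(219.40625), np.float32(262.09375), np.float32(19.125)), (np.float32(205.53125), np.float32(263.78125), np.float32(18.975))]
```

The cup stands upright, 1–3 mm from the pan centre. Next I'll descend on the bin rim.

```bash
python3 - <<'E'
from h import *
from workcell import robot
beta=np.radians(-14.4)
robot.gripper_to(0.05,30)
r=[.5912,-.281]
robot.move_straight([r[0],r[1],.12],down(beta),vel=.2)
print(robot.move_straight([r[0],r[1],.049],vel=.1,until_force=6))
print(robot.current_ee_pos(),robot.current_force(),robot.current_time_s())
s=robot.camera("scene");crop(s,150,180,280,340,4,"pics/s_bin5.png")
E
```

```text
False
[ 0.59177354 -0.28127022  0.04957026] [ 0.30023606  0.30972323 -0.02616438] 14.05
```

View pics/s_bin5.png

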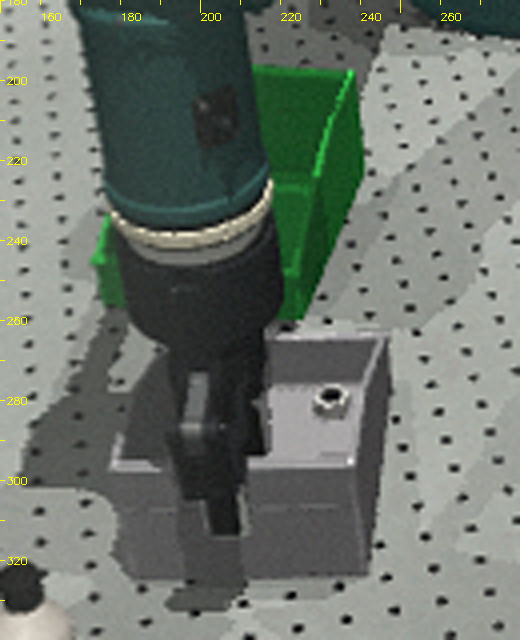

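```bash
cat >> h.py <<'E'
TB=np.array([.075,0,.049])  # TCP in bin frame
RBT=np.array([[0,1,0],[1,0,0],[0,0,-1.]])  # columns tool x=by, y=bx, z=-bz
def binR(yaw,th,phi,side):
    d=np.array([-np.cos(phi),side*np.sin(phi),0]); a=np.cross([0,0,1],d)
    return (R.from_euler('z',yaw)*R.from_rotvec(a*th)).as_matrix()
def tcp_for(lip,yaw,th,phi,side):
    RB=binR(yaw,th,phi,side); L=np.array([-.08,side*.0625,.036])
    o=lip-RB@L
    return o+RB@TB, qR(R.from_matrix(RB@RBT)), o, RB
E
python3 - <<'E'
from h import *
from workcell import robot
np.set_printoptions(precision=3,suppress=True)
robot.gripper_to(0.0,90)
print(robot.current_finger_gap(),robot.current_force(),robot.current_ee_pos(),robot.current_qpos(),robot.current_time_s())
lip=np.array([.465,.263,.147]);th=np.radians(36)
lo=np.array([-2.63,-.94,.31,-1.31,0,-2.55]);hi=np.array([2.63,2.18,2.57,4.45,2.66,2.55])
for side in (1,-1):
  for yd in range(-100,101,10):
    p,q,o,RB=tcp_for(lip,np.radians(yd),th,np.radians(43),side)
    j=robot.inverse_kinematics(p,q)
    if j is not None:
      j=np.array(j); j0=robot.inverse_kinematics(*[ (p+[0,0,.08]), tcp_for(lip,np.radians(yd),0,.7,side)[1]])
      print(side,yd,p,j,"marg",np.minimum(j-lo,hi-j).min().round(2), None if j0 is None else np.array(j0))
E
```

```text
0.008638584332448336 [-0.449  0.685  4.083] [ 0.592 -0.281  0.05 ] [-0.482  0.387  1.8   -0.     0.953 -0.23 ] 14.55
1 -100 [0.406 0.144 0.249] [ 0.398  0.212  1.759 -0.148  1.782  2.158] marg 0.39 [ 0.282 -0.26   1.952 -0.     1.45   2.027]
1 -90 [0.428 0.135 0.249] [ 0.426  0.222  1.746 -0.232  1.759  2.022] marg 0.53 [ 0.251 -0.223  1.923 -0.     1.442  1.822]
1 -80 [0.451 0.131 0.249] [ 0.454  0.229  1.739 -0.311  1.724  1.89 ] marg 0.66 [ 0.23  -0.181  1.888 -0.     1.434  1.626]
1 -70 [0.474 0.13  0.249] [ 0.483  0.23   1.737 -0.384  1.678  1.763] marg 0.79 [ 0.218 -0.136  1.85  -0.     1.428  1.44 ]
1 -60 [0.497 0.134 0.249] [ 0.511  0.226  1.742 -0.45   1.623  1.639] marg 0.83 [ 0.215 -0.09   1.808 -0.     1.423  1.262]
1 -50 [0.519 0.141 0.249] [ 0.539  0.218  1.752 -0.51   1.558  1.52 ] marg 0.8 [ 0.22  -0.044  1.765 -0.     1.42   1.093]
1 -40 [0.539 0.153 0.249] [ 0.565  0.204  1.768 -0.562  1.486  1.404] marg 0.75 [ 0.232  0.     1.722 -0.     1.419  0.93 ]
1 -30 [0.557 0.167 0.249] [ 0.59   0.187  1.789 -0.607  1.407  1.29 ] marg 0.7 [ 0.249  0.042  1.68  -0.     1.42  
[... 3395 characters left out ...]
1.907  0.696  1.101 -0.898] marg 0.66 [ 0.599  0.166  1.544 -0.     1.432 -0.273]
-1 60 [0.497 0.392 0.249] [ 0.298  0.114  1.873  0.681  1.197 -1.02 ] marg 0.7 [ 0.629  0.141  1.572 -0.     1.428 -0.419]
-1 70 [0.474 0.396 0.249] [ 0.316  0.142  1.841  0.656  1.289 -1.136] marg 0.73 [ 0.655  0.111  1.606 -0.     1.425 -0.567]
-1 80 [0.451 0.395 0.249] [ 0.338  0.167  1.812  0.621  1.376 -1.25 ] marg 0.76 [ 0.678  0.077  1.643 -0.     1.422 -0.718]
-1 90 [0.428 0.391 0.249] [ 0.361  0.189  1.787  0.579  1.457 -1.363] marg 0.78 [ 0.697  0.038  1.684 -0.     1.42  -0.874]
-1 100 [0.406 0.382 0.249] [ 0.387  0.206  1.766  0.53   1.532 -1.478] marg 0.8 [ 0.71  -0.004  1.726 -0.     1.419 -1.035]
```

```bash
python3 - <<'E'
from h import *
from workcell import robot
np.set_printoptions(precision=3,suppress=True)
p=np.array(robot.current_ee_pos())
robot.move_straight(p+[0,0,.05],vel=.06)
print(robot.current_finger_gap(),robot.current_force(),robot.current_ft_torque(),robot.current_time_s())
robot.move_straight(p+[0,0,.17],vel=.15)
s=robot.camera("scene");t=robot.camera("top");crop(s,150,130,310,320,4,"pics/s_bin6.png");crop(t,390,180,500,300,5,"pics/t_bin6.png")
print(robot.current_ee_pos(),robot.current_force(),robot.current_time_s())
E
```

```text
0.00840479365940405 [ 0.245  0.114 -3.38 ] [-0.057 -0.166 -0.013] 15.55
[ 0.591 -0.281  0.218] [-0.928  0.317 -3.253] 16.6
```

View pics/s_bin6.png

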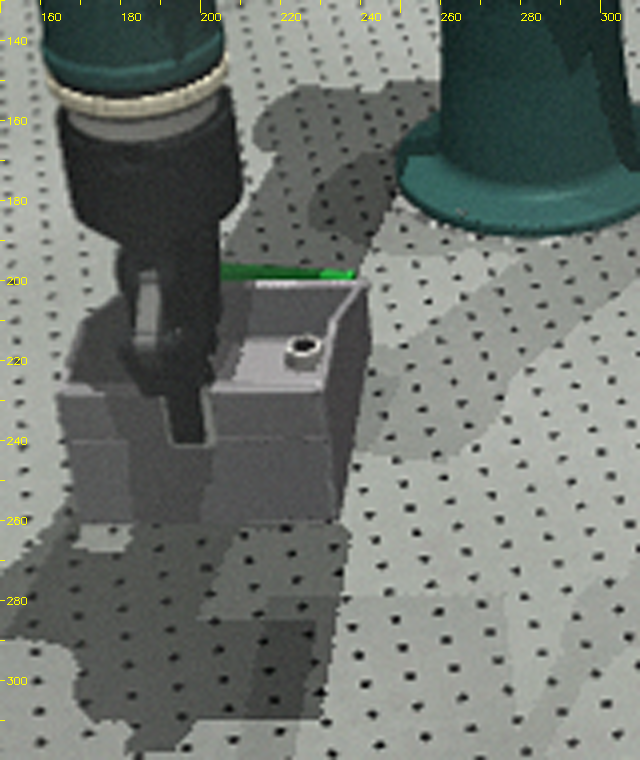

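View pics/t_bin6.png

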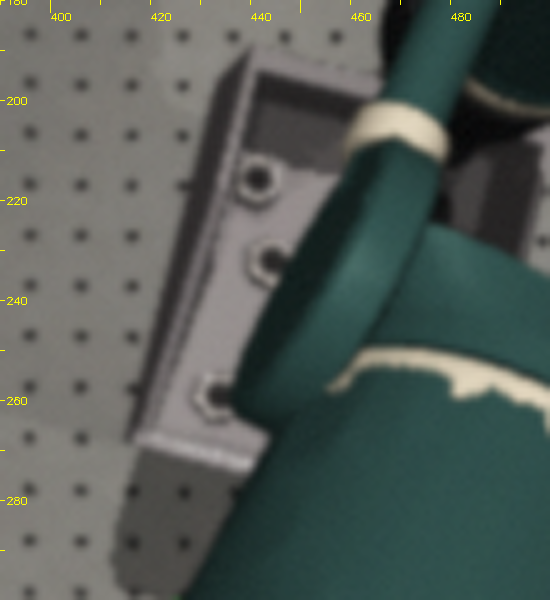

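The bin is held level and its nuts are in place. Next I'll check the grip offset against the lip corner seen at (416,268), then move flat to above the cup.

```bash
python3 - <<'E'
from h import *
from workcell import robot
np.set_printoptions(precision=4,suppress=True)
t=robot.camera("top");s=robot.camera("scene")
p=np.array(robot.current_ee_pos());RT=Rq(robot.current_ee_rot()).as_matrix();RB=RT@RBT.T
o=p-RB@TB
pts=[[-.08,.0625,.036],[.08,.0625,.078],[.08,-.0625,.078]]
for b in pts:
  P=o+RB@np.array(b);print(b,P,proj(t,P),proj(s,P))
print(onz(t,[(416,267.5)],o[2]+.036), onz(t,[(439.5,188.5)],o[2]+.078))
yaw=np.radians(-14.4);lip0=np.array([.465,.263,.102])
mid=lip0+[0,0,.105]
P,q,_,_=tcp_for(mid,yaw,0,np.radians(43),1)
robot.move_straight(P,q,vel=.25)
print(robot.current_time_s(),robot.current_ee_pos(),robot.current_force(),robot.current_finger_gap())
t=robot.camera("top");crop(t,150,170,350,310,4,"pics/t7.png")
E
```

```text
[-0.08, 0.0625, 0.036] [ 0.4566 -0.1819  0.2057] [[416.7725 266.5401]] [[240.996 199.908]]
[0.08, 0.0625, 0.078] [ 0.6116 -0.2218  0.2473] [[440.1626 187.8044]] [[230.25  227.251]]
[0.08, -0.0625, 0.078] [ 0.5805 -0.3428  0.2472] [[501.6972 204.039 ]] [[162.8382 227.7997]]
[[ 0.4546 -0.1804  0.2055]] [[ 0.6102 -0.2204  0.2475]]
18.6333 [0.5996 0.1629 0.2199] [-0.137   0.0597 -2.5789] 0.00849130562977613
```

View pics/t7.png

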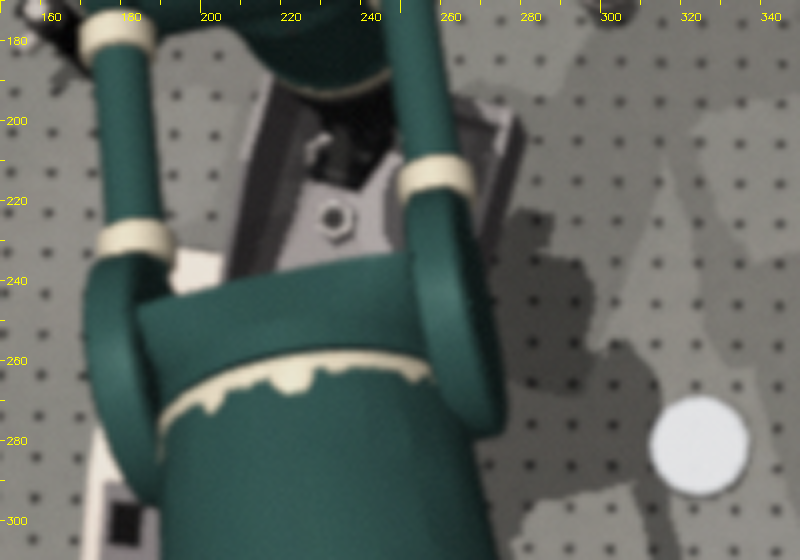

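Projection matches within about 2 mm. I'll tilt in stages about the lip corner while high, watching the grip.

```bash
python3 - <<'E'
from h import *
from workcell import robot
np.set_printoptions(precision=3,suppress=True)
yaw=np.radians(-14.4);mid=np.array([.465,.263,.207])
for th in (12,20,28,36):
  P,q,_,_=tcp_for(mid,yaw,np.radians(th),np.radians(43),1)
  d=np.linalg.norm(P-np.array(robot.current_ee_pos()))
  robot.move_straight(P,q,vel=d/0.8)
  robot.pause(.3)
  print(th,robot.current_time_s(),robot.current_ee_pos(),robot.current_force(),robot.current_ft_torque(),robot.current_finger_gap())
  if th in(20,36):
    s=robot.camera("scene");crop(s,360,60,520,260,4,f"pics/s8_{th}.png")
t=robot.camera("top");crop(t,150,170,310,310,4,"pics/t8.png")
E
```

```text
12 19.925 [0.596 0.169 0.252] [-0.736  0.245 -2.998] [ 0.069 -0.108  0.053] 0.00859402171789278
20 21.1583 [0.592 0.175 0.272] [ 0.408 -0.229 -2.395] [ 0.265  0.007 -0.055] 0.008183078845045565
28 22.45 [0.587 0.184 0.292] [-0.012 -0.05  -3.503] [ 0.403  0.051 -0.075] 0.008447881812866065
36 23.6917 [0.58  0.195 0.309] [ 0.225  0.099 -2.601] [ 0.427  0.217 -0.046] 0.00866237548373119
```

View pics/s8_20.png

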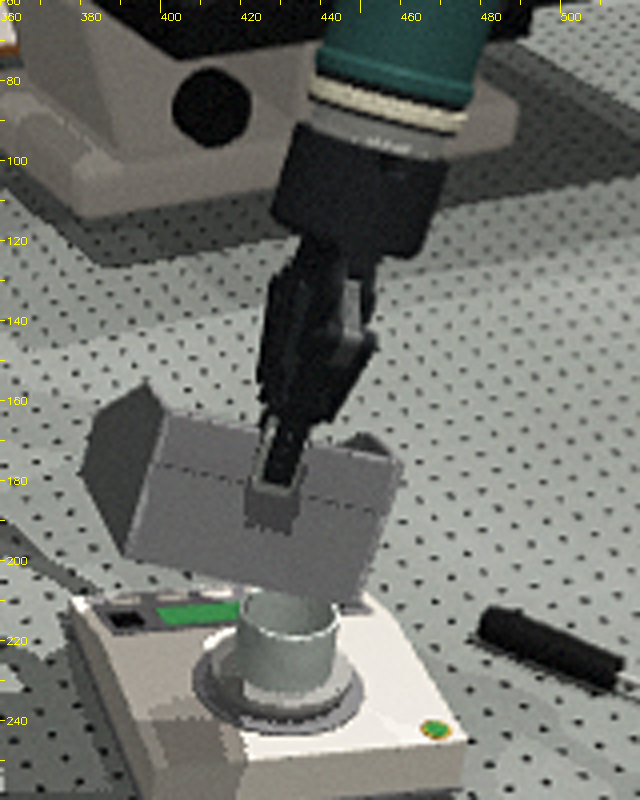

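View pics/s8_36.png

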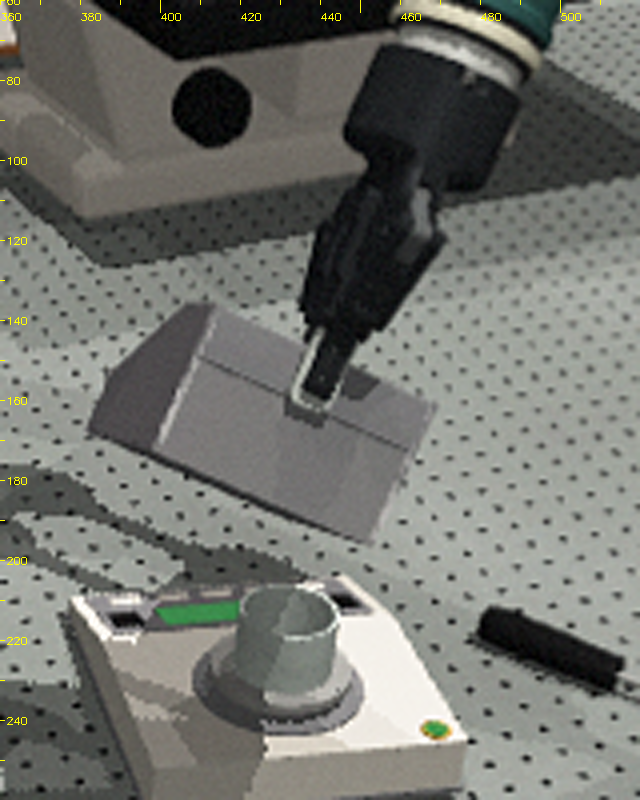

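View pics/t8.png

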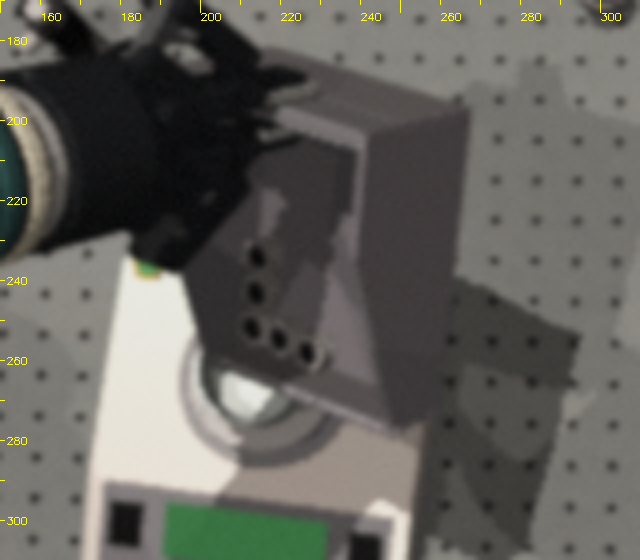

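The top view shows all five nuts in an L at the left front corner: (212,235), (211,243), (210,252), (217,255) and (224,258). I'll measure them in the bin frame.

```bash
python3 - <<'E'
from h import *
from workcell import robot
np.set_printoptions(precision=4,suppress=True)
t=robot.camera("top")
p=np.array(robot.current_ee_pos());RB=Rq(robot.current_ee_rot()).as_matrix()@RBT.T;o=p-RB@TB
print("lip",o+RB@[-.08,.0625,.036],proj(t,o+RB@[-.08,.0625,.036]),"bottom corner",o+RB@[-.08,.0625,0])
uv=[(160+57/4-10+0,0)]
uv=[(150+257/4,170+257/4),(150+256/4,170+292/4),(150+252/4,170+328/4),(150+279/4,170+340/4),(150+307/4,170+352/4)]
e,D=ray(t,uv)
eb=RB.T@(e-o);Db=D@RB
for d in Db:
  k=(.0148-eb[2])/d[2];q=eb+k*d;print(q, np.linalg.norm(q[:2]-[-.076,.0585]))
crop(t,185,215,255,285,8,"pics/t9.png")
E
```

```text
lip [0.4651 0.2629 0.207 ] [[199.5712 258.9485]] bottom corner [0.4765 0.2451 0.1779]
[-0.026   0.0469  0.0148] 0.05134010968149995
[-0.0448  0.0459  0.0148] 0.03366891546688653
[-0.065   0.0467  0.0148] 0.01612888523094885
[-0.0658  0.0284  0.0148] 0.03182913418592598
[-0.0663  0.0096  0.0148] 0.04982018848749601
```

View pics/t9.png

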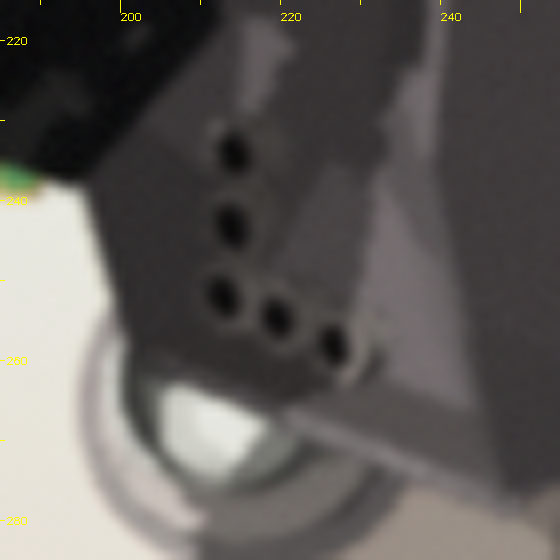

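The nuts are packed in the corner, each 16–51 mm from it, touching in an L. Now I'll lower to the final height.

```bash
python3 - <<'E'
from h import *
from workcell import robot
np.set_printoptions(precision=4,suppress=True)
P,q,_,_=tcp_for(np.array([.465,.263,.144]),np.radians(-14.4),np.radians(36),np.radians(43),1)
robot.move_straight(P,q,vel=.06); robot.pause(.5)
p=np.array(robot.current_ee_pos());RB=Rq(robot.current_ee_rot()).as_matrix()@RBT.T;o=p-RB@TB
t=robot.camera("top");s=robot.camera("scene")
for b in ([-.08,.0625,.036],[-.08,.0625,0],[.08,.0625,0]): P=o+RB@b; print(P,proj(t,P),proj(s,P))
crop(t,160,200,290,320,5,"pics/t10.png");crop(s,360,100,500,260,4,"pics/s10.png");cv2.imwrite("pics/sfull.png",s["pixels"]);cv2.imwrite("pics/tfull.png",t["pixels"])
print(robot.current_time_s(),robot.current_force(),robot.current_finger_gap(),robot.current_dq())
E
```

```text
[0.465  0.263  0.1441] [[206.717  261.1179]] [[433.2939 197.4775]]
[0.4764 0.2452 0.1149] [[217.9777 257.0469]] [[426.8529 211.5793]]
[0.6193 0.2242 0.1837] [[223.4161 187.6075]] [[448.5458 222.1369]]
25.6417 [ 0.3138 -0.0627 -3.0607] 0.008459709175404747 [-0.0011  0.0011  0.0024 -0.0001  0.0038  0.0066]
```

View pics/t10.png

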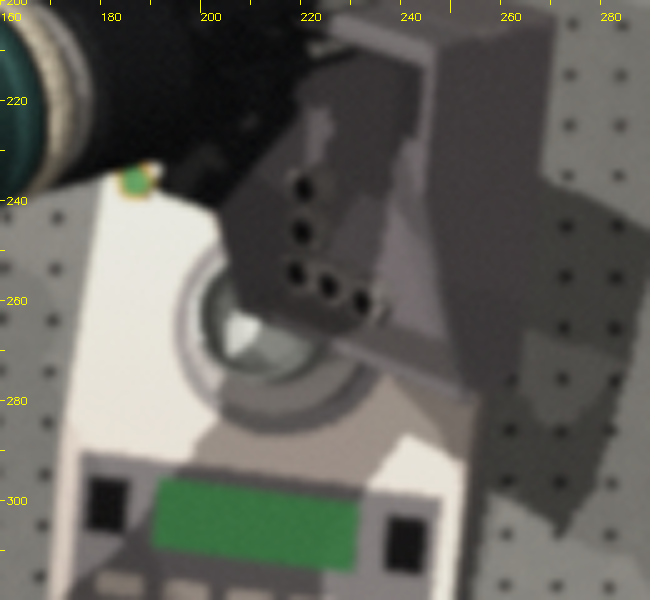

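View pics/s10.png

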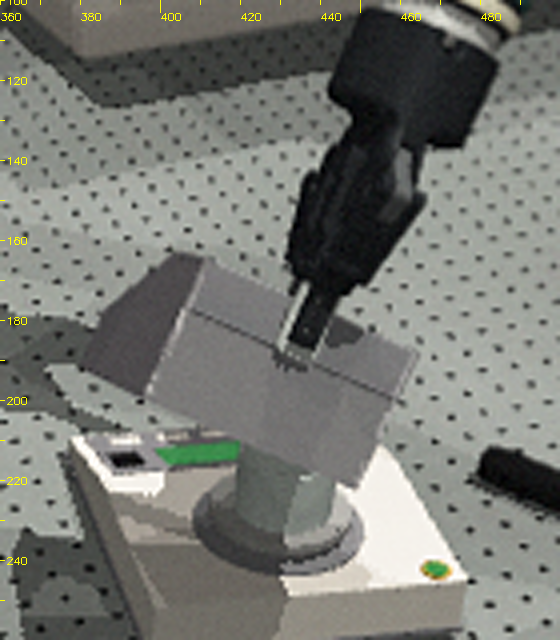

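View pics/sfull.png

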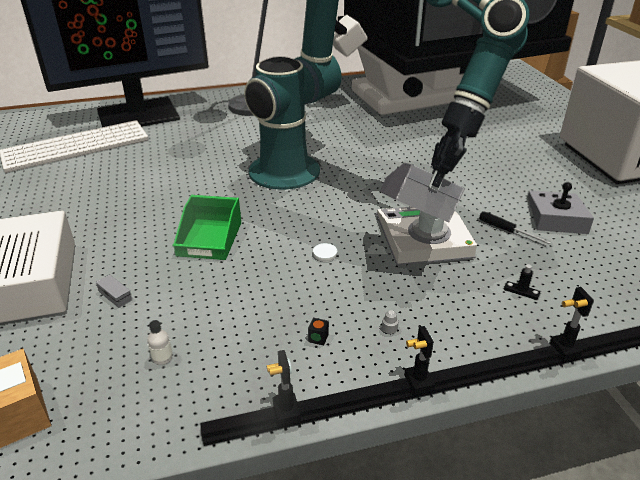

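View pics/tfull.png

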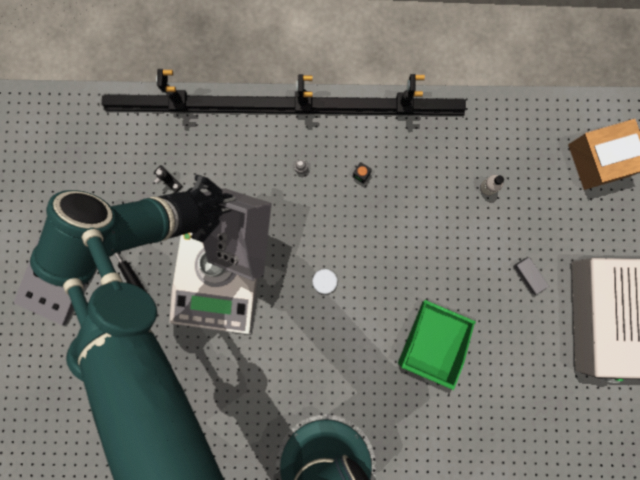

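Predicted bin points match the images: back bottom corner predicted (448.5,222) and seen at (449,222), lip tip predicted (207,261) and seen at about (209,262). All five nuts are in the corner and the bystanders haven't moved. Handing in.

```bash
python3 - <<'E'
from workcell import robot
print(robot.close_job(),robot.current_time_s(),robot.current_finger_gap())
E
```

```text
the job is handed in; nothing more can be done
the job is handed in; nothing more can be done
```

The cup is standing upright and released on the balance pan, and I'm holding the bin by its back rim, tilted about 36° toward its left front corner. I handed the job in at about 25.7 s of the 58 s allowed.

What the last checks showed:
- **Cup:** it sits within about 1–3 mm of the pan's centre. The two cameras disagreed by a few millimetres in absolute position, and I worked from relative positions.
- **Nuts:** all five are in the left front corner, touching in an L-shaped cluster 16–51 mm from the corner point. None spilled.
- **Bin:** the lip tip is over the middle of the cup's mouth, about 42 mm above the rim. The bin's lowest corner clears the rim by about 13 mm (calculated from the arm's pose). The visible bin corners matched their expected positions to within about 3 pixels (roughly 5 mm). The wrist force shows only the bin's weight, the grip is steady, and the arm is still.
- **Everything else:** the bystanders and the green bin show no movement in either camera view.

None of the checks failed.

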